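Set the push-and-turn mode selector of an airflow controller with a screwdriver

ROBOT

A 7-joint arm with a two-finger parallel gripper is mounted at the origin on the work surface. World frame = base frame: x ahead of the robot, y to its left, z up, the work surface at z = 0. Lengths are in m, angles in degrees, forces in N, time in s.
With the tool pointing down it reaches from about 0.425 to 0.95 m from the base axis. Payload 4.7 kg.
Tool frame: the origin (TCP) lies on the centre line of the jaws, within the pads' length; the fingertips stand 22 mm ahead of it and the grasp point (between the pads) lies 3 mm ahead of it; z points along the fingers, y is the line along which they close (so a half turn about z gives the same grasp; the last joint's range is limited). The gripper opens to 85 mm and grips with 20 to 120 N. Pads are 22 mm wide; open, the fingers measure 114 mm over their backs; the gripper's body (76 mm by 85 mm) begins 54 mm behind the grasp point. The pads swing forward as they close: fully open they stand 13 mm farther back than shut.
Start: joints at [-68.749, 26.849, -2.785, 87.806, 1.381, 65.374, -4.715], TCP at [0.263, 0.622, 0.253] pointing down, gripper open.
Joint ranges: [-148.3, 148.3], [-19.14, 114.17], [-79.39, 73.82], [5.75, 140.21], [-59.74, 239.74], [12.07, 113.84], [-152.46, 152.46]. Speed limits (degrees/s): [147.25, 147.25, 180, 180, 180, 180, 180].

INTERFACE

Orientations are given as [roll, pitch, yaw] about the fixed x, y, z axes, in that order (R = Rz(yaw) Ry(pitch) Rx(roll)).
In Python, from bench import r, cams gives the robot as it stands.
- The arm moves only by the shell command python3 -m jog 'ROWS' [OPENING] [FORCE]. ROWS is a JSON object whose one key "series" holds a list that holds one entry, the list of rows, each a list of 6 numbers: the shift along the tool's x, y, z in mm, then the turn, a rotation vector about the tool's x, y, z in degrees. A call has exactly 5 rows; each row shifts and turns the commanded pose from where the row before left it, along the tool's axes as they then stand; what a row does not reach is not made up. A row lasts 1/10 s, in which the tool goes at most 50 mm and 8.59 degrees, less where a joint would pass 70% of its speed; a pose out of reach is approached as far as the arm can. A call is refused whole if a number of a shift passes 50 or a number of a turn 8.59, either way. A call with a gripper value outside its range is refused whole. OPENING is the opening, from -1 (shut) to 1 (fully open), set as the call begins (- or left out, the last holds). The fingers move at their own pace and stop on an object; FORCE is the grip in N (left out, the last holds). Time passes only in rows, so rows that do not move let the fingers close, or fill a call up. It gives the time, the measured TCP pose, the force, the opening and the grip force at its end, in the units of the state.
- r.sense(): the state, without advancing time (a new reading comes with each control period).
- cams.get_image(name): name is "scene" or "side" or "wrist"; returns (picture, depth): 400x640x3 uint8, blue, green, red; 400x640 float32, m along the optical axis (not along the pixel's ray), 0 where there is no reading.
- cams.get_calibration(name): a dict with "fx", "fy", "cx", "cy" (pixels), "k1" (the pictures are not rectified: a ray, as slopes to the right and down, at radius r is drawn at 1 + k1 r^2 times it, then the intrinsics apply), "R" (3x3) and "t" (3): a world point X has camera coordinates R X + t; the wrist camera has in their place "mount" (4x4, takes a point from camera to tool coordinates, whose origin is the TCP and whose axes are the flange's). Camera axes: x right, y down, z forward; pixel columns grow to the right and rows downward; lengths in m; the calibration is good to about 2 mm. A picture is of the moment at which its call begins: read the wrist's pose just before it. get_calibration takes no time and is no camera call.
- r.hand_in(): hands the job in; it is judged then, once.
The state is a dict: "time_s": time; "joint_pos": joint angles; "qd": joint speeds; "joint_torque": joint torques, N m; "tool_pos": TCP position; "tcp_rot": TCP orientation; "contact_force": force on the tool from outside, world axes, zero at the start; "torque": the same for the moment, N m; "finger_gap": opening from 0.0 (shut) to 1.0 (fully open); "grasp_force": force on a finger pad.
Only numpy, scipy, OpenCV 4.12 (cv2) and the standard library are available. Lean on these libraries where they do the work, as an engineer would, in place of code of your own. Each camera call takes 0.05 s, during which the arm holds its last target. There are 200 camera calls.

TASK

Switch the airflow controller to its second mode: take the flat screwdriver from the tool stand, put its blade in the slot of the large selector on the sloping panel, push the selector in gently against its spring and turn it a quarter turn clockwise to its stop, then let it spring fully out again so that it locks there. Hang the screwdriver back upright in the empty hole of the stand. Work the selector only with the screwdriver, and leave the small trim screw and everything else on the bench as they are.

Things in the scene. Friction and masses are not known exactly. Their poses are not given: they have to be found in the camera images.
- screwdriver: flat screwdriver, 183 mm, 0.14 kg (varies by a third), hanging blade down in a hole of the stand. Origin: centre of the blade's tip; z up the shaft to the handle, x along the blade's width, y through its thickness. Steel blade 14 mm wide, 3.2 mm thick; shaft radius 4 mm; flange radius 20 mm, z=90 to 96 mm; black handle 26 mm square (sides along x, y), z=96 to 180 mm, then a 3 mm cap
- stand: fixed white tool stand: plate 70 mm (x) by 190 mm (y), 12 mm thick, top at 105 mm, on two end walls, with two 21 mm square holes through it. Origin under its centre, x and y along its sides. A tool hangs with its shaft through a hole and its flange on the plate, the blade's tip then 15 mm above the table
- hole_a (a point): centre of the stand's hole on its +y side, at the plate's top; axes as the stand's
- hole_b (a point): centre of the stand's hole on its -y side (110 mm from the other), at the plate's top
- controller: fixed white airflow controller, 210 mm wide (y), about 165 mm deep, 132 mm tall at the back; its front face slopes, its normal leaning 35 deg from vertical towards its own -x side (roughly to the robot). Origin on the table under the middle of the sloping slab
- slot (a point): centre of the slot's mouth in the large selector, a 48 mm aluminium disc standing 16 mm out of the face. Turns with it: z out of the face along the selector's axis, x along the slot, towards a raised black pointer 12 to 23 mm from the centre, 2.7 mm high. Slot 18 mm long (x), 5.2 mm wide (y), 6 mm deep, closed ends. Black bars on the panel: up the slope, and a quarter turn clockwise (right)
- selector (a joint): angle of the large selector (rad): about 0 at the start, pointer up the slope; grows clockwise seen facing the panel; about 1.57 at the second bar; end stops at -0.1 and 1.67. Friction 0.04 N m: it stays where left. While out it is locked in its notch, with 0.1 rad of play either side of 0 or of 1.57
- selector_press (a joint): how far the large selector is pushed in along its axis (m): 0 out, 0.006 at the bottom; sprung, 5 N at first, 9 N at the bottom. It turns out of its notch only when in by over 2.5 mm, and springs out again and locks at the second notch, about 1.57; let go between notches it stays caught in
- trim_edge (a point): end of the slot, 12 mm from the axis, on the small slotted trim screw (28 mm disc, 9 mm high), which stands low on the other side of the panel and turns freely; leave it alone
- nut_driver: round-handled nut driver, 170 mm, same flange and stand as the screwdriver but a round bulged handle and a round 15 mm socket end; hangs in the stand's other hole; leave it. Origin: centre of its socket end, z to the handle
- pot_tall: white pot with red lid, 80 mm across, 100 mm tall; origin under its centre
- pot_low: white pot with red lid, 80 mm across, 60 mm tall; origin under its centre
- reagent_bottle: glass bottle with blue cap, 70 mm across, 150 mm tall; origin under its centre
- dish_near: flat white seed dish, 92 mm across, 8 mm thick with seeds fixed on it (11 mm in all); origin under its centre
- dish_side: second seed dish, same size; origin under its centre
- beaker: clear beaker, 72 mm across, 85 mm tall; origin under its centre
- red_lid: loose red lid lying flat, 84 mm across, 14 mm thick; origin under its centre

How it is judged (in metres and radians):
On the way, in this order (a step that is already met when the one before it is completed fails the run):
1. the screwdriver is drawn clear of the stand (z of screwdriver in the frame of stand above 0.1 m), for 0.1 s.
2. the screwdriver holds the selector pushed in, part of the way round (value of joint selector between 0.4 and 1.4 rad and value of joint selector_press above 0.002 m and contact force between screwdriver and selector above 1 N), for 0.05 s.
3. the selector is at its second notch and has sprung out (value of joint selector above 1.42 rad and value of joint selector_press below 0.0012 m), for 0.2 s.
At the end, for the whole second after the job is handed in: The large selector is turned past 1.42 rad (second notch) and out to within 1.2 mm; the screwdriver hangs at rest in a hole of the stand, tip within 12 mm of the hole's axis and 10 to 19 mm above the table, leaning under 0.12 rad (all of step 3 and (horizontal distance between screwdriver and hole_a below 0.012 m or horizontal distance between screwdriver and hole_b below 0.012 m) and z of screwdriver in the frame of stand between 0.01 and 0.019 m and angle between screwdriver's own z axis and vertical below 0.12 rad and linear speed of screwdriver below 0.02 m/s); the robot touches nothing.
It fails at once if the gripper or arm touches the large selector (contact force between any of the arm, the fingers and selector above 0.5 N).
It fails at once if the small trim screw is turned by more than about 20 deg (distance of trim_edge from where it was at the start of the episode above 0.004 m).
It fails at once if the screwdriver presses on the large selector with more than 40 N (contact force between screwdriver and selector above 40 N).
It fails at once if another thing on the bench is moved more than 30 mm (distance of any of nut_driver, pot_tall, pot_low, reagent_bottle, dish_near, dish_side, beaker, red_lid from where it was at the start of the episode above 0.03 m).
It also fails if it takes over 70 s, if anything falls off the work surface, if the arm or the gripper's body presses on something with over 40 N, if the wrist force passes 120 N, or if a joint passes its speed limit or range.

## Working session

There is one attempt and no reset: what is moved stays moved. The work goes in short steps, Python scripts to look and compute and a shell command to move; the robot and the scene stay as the last step left them, time stands still between calls to the robot, and variables do not carry over. Pictures are saved under pics/ and viewed, at most 10 in all, crops included, and the job is handed in when it is done.

```bash
ls; mkdir -p pics
python3 - <<'E'
from bench import r,cams
import cv2,numpy as np
for n in("scene","side"):
    im,d=cams.get_image(n); np.savez(f"{n}.npz",im=im,d=d,**{k:np.array(v) for k,v in cams.get_calibration(n).items()}); cv2.imwrite(f"pics/{n}0.png",im)
    print(n,{k:np.round(v,3).tolist() for k,v in cams.get_calibration(n).items()})
print({k:np.round(v,3).tolist() for k,v in cams.get_calibration("wrist").items()})
print(r.sense())
E
```

```text
pics
scene {'fx': 373.3, 'fy': 373.3, 'cx': 321.976, 'cy': 188.306, 'k1': -0.012, 'R': [[-0.579, 0.815, 0.007], [0.668, 0.479, -0.57], [-0.468, -0.325, -0.822]], 't': [0.322, -0.3, 1.477]}
side {'fx': 439.72, 'fy': 439.72, 'cx': 325.338, 'cy': 195.895, 'k1': 0.032, 'R': [[0.951, -0.309, -0.023], [-0.224, -0.636, -0.739], [0.214, 0.707, -0.674]], 't': [-0.514, 0.202, 1.173]}
{'fx': 315.56, 'fy': 315.56, 'cx': 314.702, 'cy': 200.379, 'k1': -0.056, 'mount': [[-0.001, -0.944, -0.329, 0.085], [1.0, -0.001, -0.0, 0.001], [0.0, -0.329, 0.944, -0.122], [0.0, 0.0, 0.0, 1.0]]}
{'time_s': 0.1, 'joint_pos': array([-68.74985575,  26.89255942,  -2.78387675,  87.8678511 ,
         1.38091819,  65.37608455,  -4.71461551]), 'qd': array([-0.01056513, -0.12356893, -0.01797475, -0.282491  ,  0.02609445,
       -0.01108057,  0.08943971]), 'joint_torque': array([-2.90061516e-04, -5.11514390e+01, -4.75710863e-02, -2.38391286e+01,
        1.08092465e-02,  4.37853902e-03, -2.11079316e-05]), 'tool_pos': array([0.26252082, 0.62131727, 0.25236061]), 'tcp_rot': array([-1.79897135e+02,  3.94658309e-03,  1.57096185e+02]), 'contact_force': array([ 0.899695  , -0.12731331,  0.50106435]), 'torque': array([-0.0113289 ,  0.01240687, -0.01993889]), 'grasp_force': 0.0, 'finger_gap': 0.9960803917135883}
```

View pics/scene0.png

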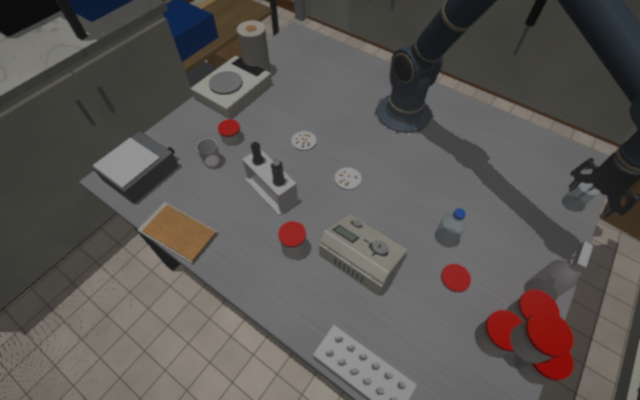

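View pics/side0.png

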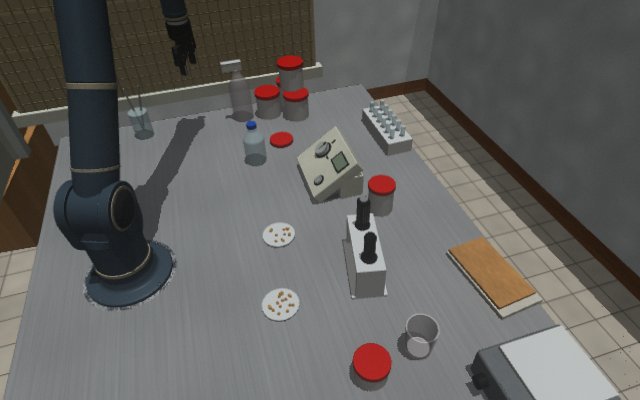

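The scene view shows the stand with two black handles at (257,153) and (278,172), and the controller with its selector near (378,247) and trim at (356,223). In the side view the handles are at (363,212) and (369,247), and the selector is at (322,149).

```bash
cat > h.py <<'E'
import numpy as np,cv2
from scipy.spatial.transform import Rotation as Ro
def load(n):
    z=np.load(f"{n}.npz"); return {k:z[k] for k in z.files}
def rot(rpy): return Ro.from_euler('xyz',rpy,degrees=True).as_matrix()
def shoot(name,tag):
    from bench import r,cams
    c=cams.get_calibration(name); s=r.sense(); im,d=cams.get_image(name)
    if name=="wrist":
        T=np.eye(4);T[:3,:3]=rot(s['tcp_rot']);T[:3,3]=s['tool_pos']; W=np.linalg.inv(T@np.array(c['mount'])); c['R']=W[:3,:3];c['t']=W[:3,3]
    np.savez(f"{tag}.npz",im=im,d=d,**{k:np.array(v) for k,v in c.items()}); return load(tag)
def rays(v,px):
    px=np.atleast_2d(np.float32(px)); K=np.array([[v['fx'],0,v['cx']],[0,v['fy'],v['cy']],[0,0,1.]])
    n=cv2.undistortPoints(px[:,None],K,np.array([float(v['k1']),0,0,0]))[:,0]
    return -v['R'].T@v['t'], np.c_[n,np.ones(len(n))]@v['R']   # origin, directions with camera z=1
def deproj(v,px):
    o,d=rays(v,px); px=np.atleast_2d(px).round().astype(int); return o+d*v['d'][px[:,1],px[:,0]][:,None]
def plane(v,px,p0,n):
    o,d=rays(v,px); return o+d*(((np.array(p0)-o)@n)/(d@n))[:,None]
def cross(v1,p1,v2,p2):
    o1,d1=rays(v1,p1);o2,d2=rays(v2,p2);d1,d2=d1[0],d2[0]
    s=np.linalg.lstsq(np.c_[d1,-d2],o2-o1,rcond=None)[0];a=o1+s[0]*d1;b=o2+s[1]*d2
    return (a+b)/2,np.linalg.norm(a-b)
def proj(v,X):
    K=np.array([[v['fx'],0,v['cx']],[0,v['fy'],v['cy']],[0,0,1.]])
    return cv2.projectPoints(np.float64(np.atleast_2d(X)),cv2.Rodrigues(v['R'])[0],v['t'],K,np.array([float(v['k1']),0,0,0]))[0][:,0]
E
python3 - <<'E'
from h import *
a,b=load("scene"),load("side")
np.set_printoptions(precision=3,suppress=True)
print(deproj(a,[(256,146),(277,164),(378,247),(356,223),(292,230),(229,126),(459,214),(208,148)]))
print(deproj(b,[(363,200),(369,237),(322,149),(319,180),(381,184),(371,361),(252,126),(421,330)]))
for p,q in [((256,146),(369,237)),((277,164),(363,200)),((378,247),(322,149)),((356,223),(319,180))]: print(cross(a,p,b,q))
# sloping face plane fit from depth in side view
m=np.zeros((400,640),np.uint8); cv2.fillPoly(m,[np.array([(312,165),(330,150),(345,170),(320,190)])],1)
A=cv2.resize(a['im'][130:280,225:425],(800,600),interpolation=3); cv2.imwrite("pics/a1.png",A)
E
```

```text
[[ 0.579 -0.23   0.184]
 [ 0.602 -0.128  0.195]
 [ 0.62   0.232  0.115]
 [ 0.562  0.129  0.058]
 [ 0.709  0.003  0.099]
 [ 0.491 -0.459  0.059]
 [ 0.418  0.369  0.149]
 [ 0.601 -0.461  0.039]]
[[ 0.597 -0.137  0.197]
 [ 0.57  -0.242  0.183]
 [ 0.602  0.217  0.104]
 [ 0.56   0.118  0.067]
 [ 0.712  0.005  0.099]
 [ 0.492 -0.46   0.058]
 [ 0.412  0.355  0.147]
 [ 0.632 -0.415  0.031]]
(array([ 0.574, -0.236,  0.175]), np.float64(0.0006071128663062997))
(array([ 0.6  , -0.131,  0.191]), np.float64(0.00021755414370883843))
(array([0.608, 0.23 , 0.093]), np.float64(0.003350521643321088))
(array([0.563, 0.129, 0.058]), np.float64(0.0015298154293310435))
```

View pics/a1.png

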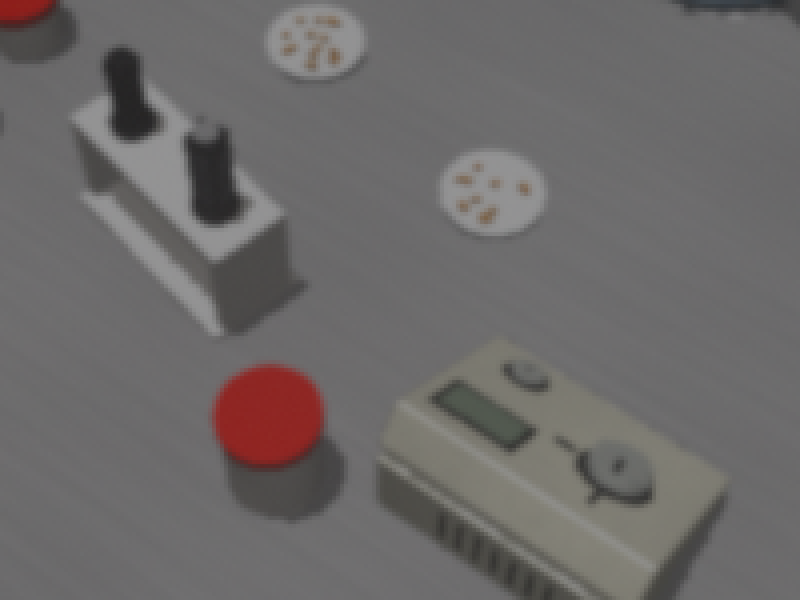

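The screwdriver is the square handle with the grey cap, at about (0.600,-0.131) with its top near 0.195 m. The round-handled nut driver is at (0.574,-0.236), 108 mm away, which matches the 110 mm hole spacing. Next I move the wrist camera over the controller.

```bash
R='{"series":[[[-30,-18,-3,0,0,0],[-30,-18,-3,0,0,0],[-30,-18,-3,0,0,0],[-30,-18,-3,0,0,0],[-30,-18,-3,0,0,0]]]}' ; true
python3 -m jog '{"series":[[[-20,-12,-6,0,0,0],[-30,-18,-6,0,0,0],[-30,-18,-6,0,0,0],[-30,-18,-6,0,0,0],[-30,-18,-6,0,0,0]]]}' 1
python3 -m jog '{"series":[[[-30,-18,-3,0,0,0],[-30,-18,-3,0,0,0],[-30,-18,-3,0,0,0],[-30,-18,-3,0,0,0],[-30,-18,-3,0,0,0]]]}'
python3 -m jog '{"series":[[[-30,-18,0,0,0,0],[-30,-18,0,0,0,0],[-30,-18,0,0,0,0],[-30,-18,0,0,0,0],[-30,-18,0,0,0,0]]]}'
python3 -m jog '{"series":[[[0,0,0,0,0,0],[0,0,0,0,0,0],[0,0,0,0,0,0],[0,0,0,0,0,0],[0,0,0,0,0,0]]]}'
python3 -c "
from h import *
v=shoot('wrist','w1'); cv2.imwrite('pics/w1.png',v['im'])
from bench import r; s=r.sense(); print(s['joint_pos'],s['tool_pos'],s['tcp_rot'],s['contact_force'])"
```

```text
time_s: 0.6
tool_pos: [0.3595, 0.4885, 0.2831]
tcp_rot: [-179.9, -0.0, 157.1]
contact_force: [0.7, 0.4, -0.5]
finger_gap: 0.996
grasp_force: 0.0
time_s: 1.1
tool_pos: [0.4626, 0.3472, 0.298]
tcp_rot: [-180.0, -0.0, 157.1]
contact_force: [-0.3, 0.4, -0.5]
finger_gap: 1.001
grasp_force: 0.0
time_s: 1.6
tool_pos: [0.5657, 0.206, 0.2979]
tcp_rot: [-180.0, -0.0, 157.1]
contact_force: [0.2, 0.7, 0.5]
finger_gap: 0.999
grasp_force: 0.0
time_s: 2.1
tool_pos: [0.5646, 0.2085, 0.2982]
tcp_rot: [180.0, -0.0, 157.2]
contact_force: [-0.3, 0.4, -0.4]
finger_gap: 1.0
grasp_force: 0.0
[-30.73197652  17.88830902   8.37474273  95.45637932  -2.8097782
  66.85669965  45.54001009] [0.56478065 0.20830239 0.29833234] [ 1.79984783e+02 -1.22325755e-02  1.57191787e+02] [ 0.06427247 -0.77948766 -0.49861989]
```

View pics/w1.png

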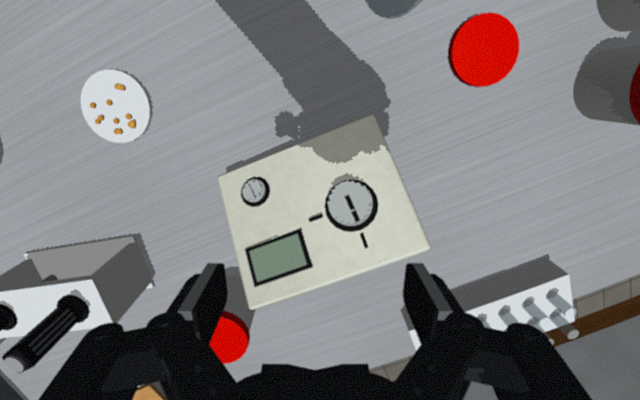

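The wrist view shows the selector at about (351,203), its two bars at (364,241) and (316,217), and the trim screw at (255,190). The screwdriver's square handle is at lower left. I zoom in numerically and fit the panel plane from depth.

Run:
```python
from h import *
np.set_printoptions(precision=4,suppress=True)
v=load("w1"); im=v['im']
c=cv2.resize(im[160:260,220:400],None,fx=4.4,fy=4.4,interpolation=cv2.INTER_CUBIC); cv2.imwrite("pics/w1c.png",c)
# panel plane from depth samples on slab face
ys,xs=np.mgrid[150:295,225:425]; px=np.c_[xs.ravel(),ys.ravel()]
poly=np.array([(228,182),(372,125),(418,240),(255,298)])
k=[cv2.pointPolygonTest(poly.astype(np.float32),(float(a),float(b)),False)>0 for a,b in px]
P=deproj(v,px[k]); P=P[np.isfinite(P).all(1)&(v['d'][px[k][:,1],px[k][:,0]]>0)]
Q=P
for i in range(8):
    c0=Q.mean(0); n=np.linalg.svd(Q-c0,full_matrices=False)[2][2]; n*=np.sign(n[2]); e=(P-c0)@n; Q=P[abs(e-np.median(e[abs(e)<.004]))<.003]
print(c0,n,"lean",np.degrees(np.arccos(n[2])),"az",np.degrees(np.arctan2(-n[1],-n[0])),len(Q)/len(P),np.std((Q-c0)@n))
h=(P-c0)@n; print(np.histogram(h,bins=np.arange(-.005,.025,.001)))
D=P[(h>.0125)&(h<.0185)]; print("disc",D.mean(0),len(D),np.median((D-c0)@n))
print(deproj(v,[(351,190),(255,190),(240,240),(400,230)]))
```

```text
[0.6098 0.1904 0.0901] [-0.5781  0.0181  0.8158] lean 35.33734946583982 az -1.7953415039372935 0.8753847786859145 0.001089636113580476
(array([   0,    8,  283, 2538, 6270, 4446, 1966, 1049,  287,   70,   94,
         55,   61,  164,  102,   80,   29,   15,   16,  154,  573,  455,
         88,   20,   18,    1,    0,    0,    0]), array([-0.005, -0.004, -0.003, -0.002, -0.001,  0.   ,  0.001,  0.002,
        0.003,  0.004,  0.005,  0.006,  0.007,  0.008,  0.009,  0.01 ,
        0.011,  0.012,  0.013,  0.014,  0.015,  0.016,  0.017,  0.018,
        0.019,  0.02 ,  0.021,  0.022,  0.023,  0.024]))
disc [0.6035 0.2324 0.1041] 1305 0.015836680710191207
[[0.5936 0.2389 0.0992]
 [0.5607 0.1346 0.0666]
 [0.6049 0.0967 0.0861]
 [0.6497 0.2714 0.1162]]
```

View pics/w1c.png

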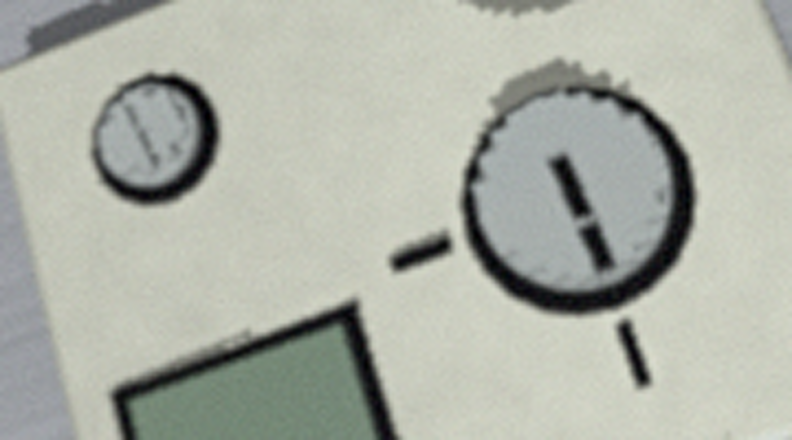

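The selector's slot centre is at px (349.8,202.7), running down to the pointer at about (356,219). The panel plane leans 35.3°, as it should, and the disc stands 15.8 mm out (16 expected). I go to look at the screwdriver.

```bash
python3 -m jog '{"series":[[[-10,-20,-5,0,0,0],[-13,-29,-3,0,0,0],[-13,-29,-3,0,0,0],[-13,-29,-3,0,0,0],[-13,-29,-3,0,0,0]]]}' 1
python3 -m jog '{"series":[[[-13,-29,0,0,0,0],[-13,-29,0,0,0,0],[-13,-29,0,0,0,0],[-13,-29,0,0,0,0],[-11,-25,0,0,0,0]]]}'
python3 -m jog '{"series":[[[0,0,0,0,0,0],[0,0,0,0,0,0],[0,0,0,0,0,0],[0,0,0,0,0,0],[0,0,0,0,0,0]]]}'
python3 - <<'E'
from h import *
np.set_printoptions(precision=4,suppress=True)
v=shoot('wrist','w2')
cv2.imwrite('pics/w2.png',v['im'])
from bench import r; s=r.sense(); print(s['joint_pos'],s['tool_pos'],s['tcp_rot'])
v=load("w1")
n=np.array([-np.sin(np.radians(35)),0.018,np.cos(np.radians(35))]); n/=np.linalg.norm(n)
n=np.array([-0.5781,0.0181,0.8158]);p0=np.array([0.6098,0.1904,0.0901])-.0002*n
z=lambda a:[(220+x/4.4,160+y/4.4) for x,y in a]
S=plane(v,z([(571,188),(557,157),(587,220),(608,268)]),p0+.016*n,n); B=plane(v,z([(392,263),(451,241),(626,325),(644,383)]),p0,n)
print("slot",S); print("bars",B)
up=np.cross(n,[0,0,1]);up=np.cross(up,n);up*=np.sign(up[2]);up/=np.linalg.norm(up)
C=S[0]-.016*n
for q in (S[3]-S[1],B[3]-B[2],B[3]-C,B[0]-C,B[0]-B[1]):
    print(q,"angle cw from steepest",np.degrees(np.arctan2(q@np.cross(up,n),q@up)))
E
```

```text
time_s: 2.65
tool_pos: [0.5692, 0.0572, 0.3156]
tcp_rot: [180.0, 0.0, 157.2]
contact_force: [0.3, -0.3, -0.0]
finger_gap: 0.998
grasp_force: 0.0
time_s: 3.15
tool_pos: [0.5724, -0.0979, 0.3155]
tcp_rot: [-180.0, 0.0, 157.1]
contact_force: [-0.4, 0.9, -0.5]
finger_gap: 0.996
grasp_force: 0.0
time_s: 3.65
tool_pos: [0.5727, -0.0952, 0.3153]
tcp_rot: [180.0, -0.0, 157.2]
contact_force: [0.1, 0.9, -0.3]
finger_gap: 0.996
grasp_force: 0.0
[-8.2088 15.2866 16.9415 97.3307 -4.7681 68.092  77.1341] [ 0.5727 -0.0955  0.3152] [179.9852  -0.0104 157.1851]
slot [[0.6045 0.2327 0.1048]
 [0.5975 0.2323 0.0999]
 [0.6117 0.2335 0.1099]
 [0.6221 0.2341 0.1172]]
bars [[0.611  0.1827 0.0909]
 [0.6113 0.199  0.0907]
 [0.6409 0.2327 0.1109]
 [0.6529 0.2317 0.1195]]
[0.0246 0.0018 0.0174] angle cw from steepest -4.833356737208124
[ 0.012  -0.001   0.0085] angle cw from steepest 2.391781993545635
[ 0.0391 -0.0007  0.0278] angle cw from steepest -0.6190670695206568
[-0.0028 -0.0497 -0.0009] angle cw from steepest 91.73088447847216
[-0.0003 -0.0163  0.0001] angle cw from steepest 89.1710348536708
```

View pics/w2.png

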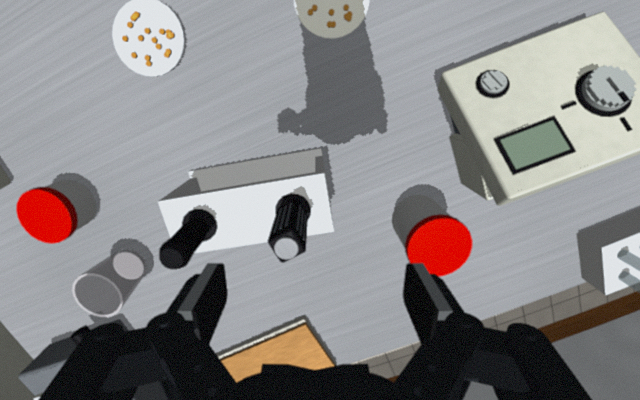

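The wrist view shows the screwdriver's grey round cap at (287,247) on its black handle, the nut driver's at (175,255), and the stand plate between. I measure the handle's top by depth and mask.

```bash
cat > hd.py <<'E'
import sys
from h import *
np.set_printoptions(precision=4,suppress=True)
def handle(tag,x0,x1,y0,y1):
    v=load(tag); ys,xs=np.mgrid[y0:y1,x0:x1]; px=np.c_[xs.ravel(),ys.ravel()]
    P=deproj(v,px); hsv=cv2.cvtColor(v['im'],cv2.COLOR_BGR2HSV)[y0:y1,x0:x1].reshape(-1,3)
    ok=(v['d'][px[:,1],px[:,0]]>0)
    top=ok&(P[:,2]>.185)&(P[:,2]<.21); cap=top&(hsv[:,2]>110); 
    print(tag,"cap px",px[cap].mean(0),cv2.minEnclosingCircle(px[cap].astype(np.float32)),"3d",P[cap].mean(0),cap.sum(),"zmed",np.median(P[cap][:,2]))
    plate=ok&(abs(P[:,2]-.105)<.004)&(hsv[:,2]>150); 
    side=ok&(P[:,2]>.115)&(P[:,2]<.19)&(hsv[:,2]<90); q=P[side]
    print("side n",side.sum()); r=cv2.minAreaRect((q[:,:2]*1000).astype(np.float32)); print("side rect mm",r)
    return v,px[cap].mean(0)
if __name__=="__main__": handle("w2",255,325,185,275)
E
python3 hd.py
python3 - <<'E'
from h import *
v=load("w2"); c=cv2.resize(v['im'][180:275,255:330],None,fx=6.3,fy=6.3,interpolation=2); cv2.imwrite("pics/w2c.png",c)
# stand plate outline: white pixels with height about .105
ys,xs=np.mgrid[160:270,140:345]; px=np.c_[xs.ravel(),ys.ravel()];P=deproj(v,px)
k=abs(P[:,2]-.105)<.004
r=cv2.minAreaRect((P[k][:,:2]*1000).astype(np.float32)); print("plate",r,P[k].mean(0))
E
```

```text
w2 cap px [285.1964 248.5621] ((285.276123046875, 244.4104461669922), 18.80085563659668) 3d [ 0.601  -0.1336  0.1991] 443 zmed 0.19946463148724716
side n 932
side rect mm ((594.102294921875, -127.6282958984375), (33.826622009277344, 17.261648178100586), 50.92195129394531)
plate ((588.483642578125, -185.96353149414062), (190.38034057617188, 71.93212127685547), 76.9661865234375) [ 0.58304228 -0.17848839  0.10651552]
```

View pics/w2c.png

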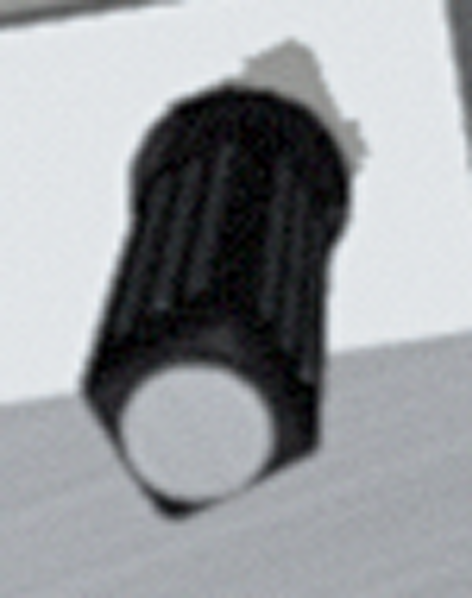

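The zoom shows the handle's square top with corners at zoom px (85,390), (175,518), (320,448), and its cap centred at (197,430). The plate fits 190×72 mm at yaw −13°, so hole_a is at about (0.601,−0.132), in line with the cap.

Run:
```python
from h import *
np.set_printoptions(precision=4,suppress=True)
v=load("w2"); z=lambda a:[(255+x/6.3,180+y/6.3) for x,y in a]
C=plane(v,z([(85,390),(175,518),(320,448)]),[0,0,.195],np.array([0,0,1.]))
c=plane(v,z([(197,430)]),[0,0,.198],np.array([0,0,1.]))
print(C,c)
for i,j in((0,1),(1,2)):
    d=C[j]-C[i]; print(np.linalg.norm(d),np.degrees(np.arctan2(d[1],d[0])))
print("diag mid",(C[0]+C[2])/2)
w,s,sc=load("w1"),load("side"),load("scene")
px=z([(197,430)])[0]
# check cap in scene/side by projecting; cross w2 with side
p=proj(s,c)[0]; q=proj(sc,c)[0]; print("pred side",p,"pred scene",q)
for t,(vv,u) in {"side":(s,p),"scene":(sc,q)}.items():
    x,y=int(u[0]),int(u[1]); print(t); print(cv2.cvtColor(vv['im'],6)[y-7:y+8,x-8:x+9])
```

```text
[[ 0.5915 -0.1453  0.195 ]
 [ 0.6142 -0.1424  0.195 ]
 [ 0.612  -0.1195  0.195 ]] [[ 0.6016 -0.133   0.198 ]]
0.022870474903087995 7.405376743544672
0.023030375654431074 95.56913524640188
diag mid [ 0.6018 -0.1324  0.195 ]
pred side [364.1421 198.1885] pred scene [275.6991 162.4913]
side
[[ 83  82  82  83  82  83  90 130 130 128 129 126 102  58  52  42  43]
 [ 83  82  82  82  83  86 102 130 131 129 128 125 104  65  63  49  45]
 [ 84  85  83  83  86  88 109 131 129 130 128 123  94  67  68  67  60]
 [ 86  85  84  90  90 117 120 128 131 130 129 123  89  66  67  71  70]
 [102 116 114 117 114 128 125 127 124 102 117 125  89  66  71  70  73]
 [122 128 128 128 128 124 125 123 122 103 104 124  80  65  70  70  72]
 [129 126  97 100 111 123 120 123 123 119 115 121  76  66  70  72  71]
 [125  93  54  69 112 121 123 121 121 122 123 114  61  67  69  69  73]
 [120  54  38  56 112 121 122 121 121 122 121 104  44  63  70  71  73]
 [116  44  34  43  78 111 122 122 123 120 100  78  39  49  72  72  74]
 [115  37  34  37  47  78  95  97  95  93  62  47  38  39  59  72  74]
 [115  34  34  35  38  47  51 
[... 626 characters left out ...]
146 144 139 125 110  95  92 100 104 104 101 103 106 108 109]
 [142 146 147 146 142 132 116 105 102 103 104  98  90  87  96 103 107]
 [144 146 147 143 134 120 109 105 105 105 104 100  83  67  74  92 105]
 [145 147 145 135 112  91  93 100 104 104 103  96  78  56  61  87 104]
 [147 146 142 122  87  66  77  91  96  97  93  84  65  49  56  85 104]
 [146 146 140 116  77  52  56  67  73  75  70  60  49  43  53  81 101]
 [146 146 141 118  79  48  44  47  51  52  49  45  41  41  50  72  95]
 [147 146 142 122  86  52  43  42  41  42  43  42  40  41  47  66  89]
 [146 147 143 131  98  60  44  42  42  41  40  40  41  43  48  65  89]
 [147 147 145 137 108  67  47  45  44  42  41  41  42  44  47  64  89]]
```

Handle faces lie at about 6.5° (mod 90°). The axis is at (0.6017,−0.1327) and the top at 0.198, which agrees with both fixed cameras. I turn to match and centre above it.

```bash
cat >> h.py <<'E'
def togo(pos,R=None):
    from bench import r
    s=r.sense(); A=rot(s['tcp_rot']); d=A.T@(np.array(pos)-s['tool_pos'])*1000
    rv=Ro.from_matrix(A.T@R).as_rotvec(degrees=True) if R is not None else np.zeros(3)
    print("now",s['tool_pos'].round(4),s['tcp_rot'].round(2),"J",s['joint_pos'].round(1),"F",s['contact_force'].round(1)); print("shift mm",d.round(1),"turn",rv.round(2))
E
python3 -m jog '{"series":[[[-5,-8,0,0,0,-5.8],[-5,-8,0,0,0,-5.8],[-5,-8,0,0,0,-5.8],[-5,-8,0,0,0,-5.8],[-5,-8,0,0,0,-6.1]]]}' 1
python3 -m jog '{"series":[[[0,0,0,0,0,0],[0,0,0,0,0,0],[0,0,0,0,0,0],[0,0,0,0,0,0],[0,0,0,0,0,0]]]}' >/dev/null
python3 -c "
from h import *
togo([.6017,-.1327,.160],rot([180,0,186.5]))"
```

```text
time_s: 4.2
tool_pos: [0.5892, -0.1401, 0.3153]
tcp_rot: [180.0, -0.0, -173.3]
contact_force: [0.4, -0.3, 0.0]
finger_gap: 1.0
grasp_force: 0.0
now [ 0.589  -0.1396  0.3153] [ 179.99    0.   -173.59] J [ -0.9  17.6  13.4  93.9  -4.3  69.  109.8] F [ 0.3 -0.4  0.1]
shift mm [-13.4   5.4 155.4] turn [ 0.01  0.   -0.09]
```

```bash
python3 -m jog '{"series":[[[-7,3,10,0,0,0],[-6,2,12,0,0,0],[0,0,14,0,0,0],[0,0,14,0,0,0],[0,0,10,0,0,0]]]}' 1
python3 -m jog '{"series":[[[0,0,0,0,0,0],[0,0,0,0,0,0],[0,0,0,0,0,0],[0,0,0,0,0,0],[0,0,0,0,0,0]]]}' >/dev/null
python3 - <<'E'
from h import *
np.set_printoptions(precision=4,suppress=True)
v=shoot('wrist','w3'); g=cv2.cvtColor(v['im'],6)
p=proj(v,[[.6017,-.1327,.198]])[0]; print("pred",p)
x,y=p.round().astype(int); a=40
ys,xs=np.mgrid[max(0,y-a):min(400,y+a),x-a:x+a]; px=np.c_[xs.ravel(),ys.ravel()]; P=deproj(v,px)
m=(abs(P[:,2]-.198)<.01)&(g[px[:,1],px[:,0]]>110); print(m.sum())
if m.sum(): 
    c,rad=cv2.minEnclosingCircle(px[m].astype(np.float32)); print(c,rad,plane(v,[c],[0,0,.198],np.array([0,0,1.])),P[m].mean(0)); print(cross(v,c,load("w2"),(255+197/6.3,180+430/6.3)))
togo([.6017,-.1327,.160],rot([180,0,186.5]))
E
```

```text
time_s: 5.2
tool_pos: [0.6006, -0.1337, 0.2529]
tcp_rot: [180.0, -0.2, -173.6]
contact_force: [-0.7, 0.2, -1.0]
finger_gap: 0.998
grasp_force: 0.0
pred [315.606  233.7249]
55
(315.0641174316406, 228.5) 25.87847900390625 [[ 0.5982 -0.1334  0.198 ]] [ 0.6052 -0.1399  0.1948]
(array([ 0.6007, -0.1333,  0.1961]), np.float64(0.003130539894981048))
now [ 0.6016 -0.1338  0.2558] [-180.      0.05 -173.61] J [ -1.   21.3  12.8  96.8  -5.2  62.4 109.7] F [ 0.3 -0.9  0.5]
shift mm [-0.1  1.  95.8] turn [-0.    0.05 -0.11]
```

```bash
python3 -m jog '{"series":[[[0,1,16,0,0,0],[0,0,20,0,0,0],[0,0,22,0,0,0],[0,0,22,0,0,0],[0,0,16,0,0,0]]]}' 1
python3 -m jog '{"series":[[[0,0,0,0,0,0],[0,0,0,0,0,0],[0,0,0,0,0,0],[0,0,0,0,0,0],[0,0,0,0,0,0]]]}' -1 50
python3 -m jog '{"series":[[[0,0,0,0,0,0],[0,0,0,0,0,0],[0,0,0,0,0,0],[0,0,0,0,0,0],[0,0,0,0,0,0]]]}' -1 50
python3 -c "
from h import *
togo([.6017,-.1327,.160],rot([180,0,186.5]))"
```

```text
time_s: 6.25
tool_pos: [0.6009, -0.1325, 0.1581]
tcp_rot: [180.0, -0.1, -173.6]
contact_force: [-0.2, 0.0, -0.4]
finger_gap: 1.001
grasp_force: 0.0
time_s: 6.75
tool_pos: [0.6021, -0.1329, 0.1606]
tcp_rot: [-180.0, 0.1, -173.6]
contact_force: [-0.7, -0.3, 3.8]
finger_gap: 0.3
grasp_force: 49.3
time_s: 7.25
tool_pos: [0.6021, -0.1329, 0.1605]
tcp_rot: [-180.0, 0.1, -173.6]
contact_force: [-0.4, -0.4, 5.5]
finger_gap: 0.297
grasp_force: 49.8
now [ 0.6021 -0.1329  0.1605] [-1.7998e+02  1.2000e-01 -1.7361e+02] J [ -0.2  26.8  11.7 102.2  -6.7  51.6 110.9] F [-0.4 -0.4  5.5]
shift mm [0.4 0.2 0.5] turn [-0.02  0.12 -0.11]
```

```bash
python3 -m jog '{"series":[[[0,0,-6,0,0,0],[0,0,-15,0,0,0],[0,0,-20,0,0,0],[0,0,-22,0,0,0],[0,0,-22,0,0,0]]]}' -1 80
python3 -m jog '{"series":[[[0,0,-22,0,0,0],[0,0,-22,0,0,0],[0,0,-12,0,0,0],[0,0,-6,0,0,0],[0,0,0,0,0,0]]]}'
python3 -m jog '{"series":[[[0,0,0,0,0,0],[0,0,0,0,0,0],[0,0,0,0,0,0],[0,0,0,0,0,0],[0,0,0,0,0,0]]]}'
python3 - <<'E'
from h import *
v=shoot('wrist','w4'); 
from bench import r; s=r.sense(); print(s['tool_pos'],s['tcp_rot'])
T=rot(s['tcp_rot'])
tip=s['tool_pos']+T@[0,0,.1455]; p=proj(v,[tip])[0]; print("pred tip",p,tip)
x,y=p.round().astype(int); np.save("tip_pred.npy",p)
c=cv2.resize(v['im'][y-50:y+50,x-65:x+65],None,fx=6,fy=6,interpolation=2); cv2.imwrite("pics/w4c.png",c); print("crop origin",x-65,y-50)
E
```

```text
time_s: 7.75
tool_pos: [0.601, -0.1327, 0.2457]
tcp_rot: [180.0, -0.0, -173.6]
contact_force: [0.9, -0.0, -1.8]
finger_gap: 0.292
grasp_force: 78.3
time_s: 8.25
tool_pos: [0.6014, -0.1327, 0.3068]
tcp_rot: [-180.0, 0.0, -173.6]
contact_force: [-0.5, -0.6, -0.9]
finger_gap: 0.295
grasp_force: 78.3
time_s: 8.75
tool_pos: [0.6013, -0.1327, 0.306]
tcp_rot: [180.0, -0.0, -173.6]
contact_force: [-0.3, 0.3, -1.6]
finger_gap: 0.291
grasp_force: 78.3
[ 0.60128447 -0.13273218  0.30609001] [ 1.79991647e+02 -1.82518506e-02 -1.73609565e+02]
pred tip [314.12140721 191.52112466] [ 0.60123604 -0.13271626  0.16059002]
crop origin 249 142
```

View pics/w4c.png

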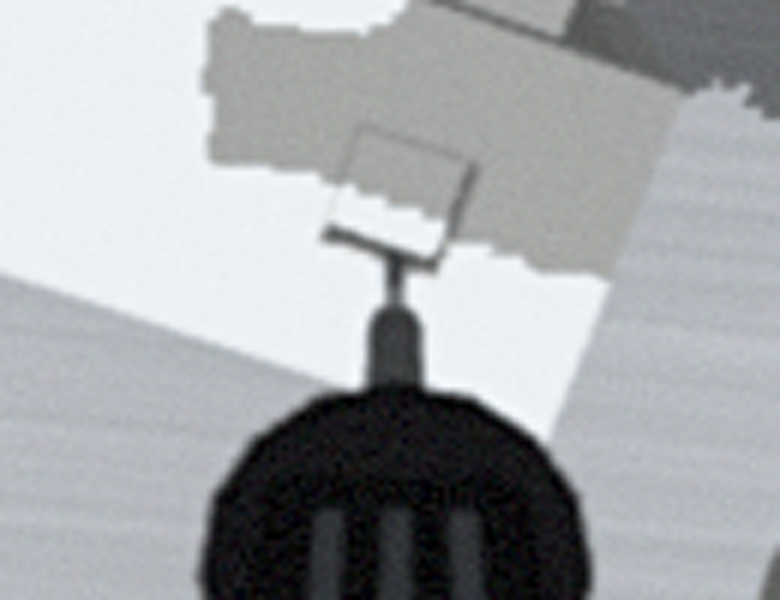

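The zoom shows the shaft and, edge-on, the blade ending at zoom (395,255), px (314.8,184.5). The blade's width therefore lies along tool x, with the tip 145.5 mm ahead of the TCP as predicted, so the grasp suits the slot. I move over to the controller and tilt.

```bash
python3 -m jog '{"series":[[[6,20,0,0,0,0],[10,35,0,0,0,0],[11,40,0,0,0,0],[11,40,0,0,0,0],[11,40,0,0,0,0]]]}' -1 80
python3 -m jog '{"series":[[[11,40,0,0,0,0],[11,40,0,0,0,0],[11,40,0,0,0,0],[11,40,0,0,0,0],[7,30,0,0,0,0]]]}'
python3 -m jog '{"series":[[[0,0,0,0,-4,0],[0,0,0,0,-5,0],[0,0,0,0,-5,0],[0,0,0,0,-5,0],[0,0,0,0,-5,0]]]}'
python3 -m jog '{"series":[[[0,0,0,0,-5,0],[0,0,0,0,-4,0],[0,0,0,0,-2,0],[0,0,0,0,0,0],[0,0,0,0,0,0]]]}'
cat > sel.py <<'E'
from h import *
np.set_printoptions(precision=4,suppress=True)
n=np.array([-.5766,.0181,.8170]); n/=np.linalg.norm(n)
slot=np.array([.6045,.2327,.1048]); 
def orient(cw):  # blade direction cw degrees from steepest, tool x = -blade
    right=np.cross([0,0,1.],n); right/=np.linalg.norm(right); right=right*np.sign(-right[1]); up=np.cross(n,right); up*=np.sign(up[2])
    a=np.radians(cw); d=up*np.cos(a)+right*np.sin(a); x=-d; z=-n; return np.c_[x,np.cross(z,x),z]
E
python3 -c "
from sel import *
R=orient(-4); togo(slot+n*.1755,R)"
```

```text
time_s: 9.3
tool_pos: [0.5324, 0.0371, 0.3064]
tcp_rot: [180.0, 0.0, -173.6]
contact_force: [1.3, 0.0, -0.4]
finger_gap: 0.293
grasp_force: 78.4
time_s: 9.8
tool_pos: [0.4598, 0.2215, 0.3066]
tcp_rot: [179.9, 0.0, -173.5]
contact_force: [0.2, -0.4, -1.5]
finger_gap: 0.297
grasp_force: 78.4
time_s: 10.3
tool_pos: [0.4612, 0.2189, 0.3068]
tcp_rot: [179.9, 24.2, -173.6]
contact_force: [0.1, -1.3, -1.7]
finger_gap: 0.295
grasp_force: 78.5
time_s: 10.8
tool_pos: [0.4614, 0.2188, 0.3066]
tcp_rot: [180.0, 35.0, -173.6]
contact_force: [-0.6, -0.4, -0.4]
finger_gap: 0.292
grasp_force: 78.5
now [0.4614 0.2188 0.3066] [ 179.97   34.98 -173.64] J [-34.8  -3.4  -5.4 126.   35.9  32.4  29.6] F [-0.6 -0.4 -0.4]
shift mm [-2.2 12.2 72.9] turn [ 4.72 -0.08  2.68]
```

```bash
python3 -m jog '{"series":[[[0,2.5,8,1,0,0.6],[-1,3,10,1,0,0.6],[-1,3,12,1,0,0.6],[0,3,10,1,0,0.5],[0,0,5,0.7,0,0.4]]]}'
python3 -m jog '{"series":[[[0,0,0,0,0,0],[0,0,0,0,0,0],[0,0,0,0,0,0],[0,0,0,0,0,0],[0,0,0,0,0,0]]]}' | head -1
python3 - <<'E'
from sel import *
R=orient(-4); togo(slot+n*.1755,R)
v=shoot('wrist','w5'); cv2.imwrite("pics/w5.png",v['im'])
from bench import r; s=r.sense(); T=rot(s['tcp_rot'])
tip=s['tool_pos']+T@[0,0,.1455]
print("pred tip",proj(v,[tip,tip+T@[.007,0,0]]),"slot",proj(v,[slot]))
x,y=proj(v,[slot])[0].round().astype(int); print("o",x-70,y-50)
cv2.imwrite("pics/w5c.png",cv2.resize(v['im'][y-50:y+50,x-65:x+65],None,fx=6,fy=6,interpolation=2))
print(x-65,y-50)
E
```

```text
time_s: 11.3
tool_pos: [0.4886, 0.2323, 0.27]
tcp_rot: [-177.2, 35.0, -177.0]
contact_force: [0.0, 0.7, -1.7]
finger_gap: 0.291
grasp_force: 78.5
time_s: 11.8
now [0.4877 0.2318 0.2709] [-177.22   35.09 -176.93] J [-35.8   3.6  -6.6 124.5  46.5  34.1  14.6] F [ 0.4 -0.4 -0.9]
shift mm [ 0.1  4.6 27.4] turn [ 0.03 -0.03 -0.01]
pred tip [[314.3937 190.6054]
 [314.3842 183.0153]] slot [[318.7074 174.431 ]]
o 249 124
254 124
```

View pics/w5c.png

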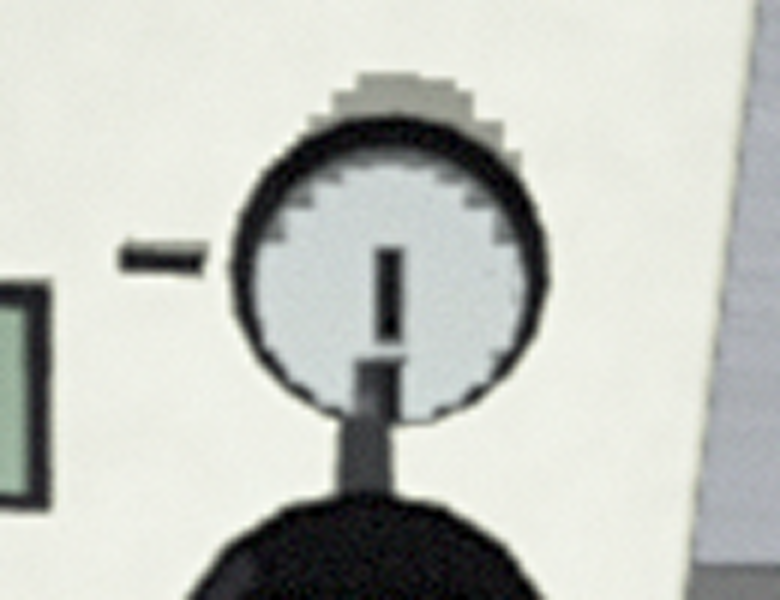

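The zoom shows the slot upright at zoom (390,295), px (319.0,173.2), aligned with the blade, which ends just below and to the left of it. It sits within about 1 px of my estimate, so I close in to about 6 mm and measure numerically.

```bash
python3 -m jog '{"series":[[[0.4,1,5,0,0,0],[0.4,1,6,0,0,0],[0.4,1,6,0,0,0],[0,1.3,4,0,0,0],[0,0,0,0,0,0]]]}'
python3 -m jog '{"series":[[[0,0,0,0,0,0],[0,0,0,0,0,0],[0,0,0,0,0,0],[0,0,0,0,0,0],[0,0,0,0,0,0]]]}' | head -1
python3 - <<'E'
from sel import *
togo(slot+n*.1455,orient(-4))
for t in("w5","w6"):
    v=load(t) if t=="w5" else shoot('wrist',t)
    g=cv2.cvtColor(v['im'],6); x,y=proj(v,[slot])[0].round().astype(int)
    print(t,"slot proj",proj(v,[slot])[0]); print("     ",np.arange(x-10,x+11))
    for j in range(y-14,y+24): print(j,g[j,x-10:x+11])
from bench import r; s=r.sense(); T=rot(s['tcp_rot']); tip=s['tool_pos']+T@[0,0,.1455]
print("pred tip",proj(v,[tip,tip+T@[.007,0,0]]))
E
```

```text
time_s: 12.35
tool_pos: [0.4988, 0.2358, 0.2515]
tcp_rot: [-177.1, 35.0, -176.9]
contact_force: [-0.8, -0.7, -1.1]
finger_gap: 0.295
grasp_force: 78.5
time_s: 12.85
now [0.4988 0.2358 0.2526] [-177.21   35.08 -176.91] J [-35.9   6.1  -6.  124.6  49.7  32.3  11.4] F [-0.4 -0.5 -0.7]
shift mm [-1.2  0.1 36.2] turn [ 0.03 -0.05 -0.  ]
w5 slot proj [318.7074 174.431 ]
      [309 310 311 312 313 314 315 316 317 318 319 320 321 322 323 324 325 326
 327 328 329]
160 [211 208 209 211 206 209 208 209 208 208 210 207 206 207 210 206 209 207
 206 208 206]
161 [208 207 206 210 209 210 208 209 209 204 211 211 207 211 210 207 208 206
 206 205 209]
162 [211 207 208 209 209 209 206 211 207 209 208 209 208 208 207 205 207 212
 204 209 206]
163 [208 209 209 207 210 205 210 209 211 212 210 211 209 210 208 206 207 210
 207 207 209]
164 [207 211 209 209 209 213 208 198 191 194 195 193 200 204 210 208 208 209
 206 210 209]
165 [209 208 210 208 211 210 203 160 119 108 111 123 163 201 207 210 209 209
 205 208 209]
166 [208 209 212 208 211 214 202 134  60  39  35  74 153 198 209 211 204 207
 207 211 207]
167
[... 5753 characters left out ...]
14 214 212]
198 [194 197 198 213 213 182 115  65  55  58  66  65  69  54  76 134 195 216
 208 196 192]
199 [109 111 137 195 214 184 114  66  65  63  61  62  64  59  72 138 198 211
 178 126 113]
200 [120 101 120 181 200 171 107  66  61  60  64  67  62  61  70 126 181 187
 143 107 128]
201 [217 194 178 187 187 144  91  60  58  65  63  61  64  64  65  95 136 157
 156 175 226]
202 [241 238 236 239 238 184 103  61  60  65  68  64  63  58  64 102 168 199
 229 238 240]
203 [239 241 240 243 245 195 110  64  57  65  63  61  66  61  64 135 220 243
 244 242 240]
204 [240 238 241 244 242 196 114  67  62  59  58  58  59  58  63 139 232 247
 243 238 241]
pred tip [[314.3366 190.6542]
 [314.3269 183.0636]]
```

Run:
```python
from sel import *
w1,w5,w6=load("w1"),load("w5"),load("w6")
X,e=cross(w1,(349.8,202.7),w5,(318.9,172.7)); print("slot",X,e,"diff in tool axes mm",orient(-4).T@(X-slot)*1000)
print("len scale", np.diff(proj(w5,[slot+orient(-4)@[.009,0,0],slot-orient(-4)@[.009,0,0]])[:,1]))
print("top end w6 pred",proj(w6,[slot+orient(-4)@[.009,0,0]]),"w5",proj(w5,[slot+orient(-4)@[.009,0,0],slot-orient(-4)@[.009,0,0]]))
for t in("w1","w5","w6"):
    v=load(t); P=None
    x,y=proj(v,[slot])[0]; ys,xs=np.mgrid[int(y)-16:int(y)+17,int(x)-18:int(x)+19]; px=np.c_[xs.ravel(),ys.ravel()]
    P=deproj(v,px); g=cv2.cvtColor(v['im'],6)[px[:,1],px[:,0]]; h=(P-slot)@n; k=(g>170)&(abs(h)<.01); print(t,"disc height vs slot plane mm",np.median(h[k])*1000,k.sum())
```

```text
slot [0.6058 0.2328 0.1013] 0.00016968349222885298 diff in tool axes mm [0.9669 0.161  3.6435]
len scale [16.4937]
top end w6 pred [[314.4764 172.3171]] w5 [[318.7321 166.1144]
 [318.6828 182.6081]]
w1 disc height vs slot plane mm -0.07702435057666655 582
w5 disc height vs slot plane mm 0.08993639218906516 969
w6 disc height vs slot plane mm 0.030195905276716586 999
```

Three depth readings agree on the disc height to 0.1 mm, and the blade and slot both centre on column 314.4. I descend to about 4 mm above the slot.

```bash
python3 -m jog '{"series":[[[0,0,7,0,0,0],[0,0,8,0,0,0],[0,0,8,0,0,0],[0,0,6,0,0,0],[0,0,3,0,0,0]]]}'
python3 -m jog '{"series":[[[0,0,0,0,0,0],[0,0,0,0,0,0],[0,0,0,0,0,0],[0,0,0,0,0,0],[0,0,0,0,0,0]]]}' | head -1
python3 - <<'E'
from sel import *
togo(slot+n*.1455,orient(-4))
v=shoot('wrist','w7'); g=cv2.cvtColor(v['im'],6); x,y=proj(v,[slot])[0].round().astype(int)
print("slot proj",proj(v,[slot,slot+orient(-4)@[.009,0,0]]))
for j in range(y-14,y+10): print(j,g[j,x-8:x+9])
print(x-8)
from bench import r; s=r.sense(); T=rot(s['tcp_rot']); tip=s['tool_pos']+T@[0,0,.1455]
print("pred tip",proj(v,[tip,tip+T@[.007,0,0]]))
E
```

```text
time_s: 13.4
tool_pos: [0.5174, 0.2348, 0.2252]
tcp_rot: [-177.1, 35.0, -176.9]
contact_force: [-0.2, -0.1, -1.0]
finger_gap: 0.294
grasp_force: 78.5
time_s: 13.9
now [0.5172 0.2353 0.2265] [-177.22   35.09 -176.91] J [-35.7   9.6  -4.6 124.6  54.4  29.2   7.4] F [-1.   0.1 -0.6]
shift mm [-1.2  0.1  4.3] turn [ 0.03 -0.04 -0.  ]
slot proj [[314.336  190.5961]
 [314.3225 180.9683]]
177 [206 205 207 205 209 206 214 199 159 122 126 127 127 125 141 189 209]
178 [207 209 207 212 209 208 205 195 153 122 120 125 122 126 154 191 208]
179 [206 207 207 212 207 195 171 152 118  98  98 117 124 141 182 205 209]
180 [207 207 205 207 203 156 100  72  54  39  56  95 119 144 191 207 206]
181 [205 209 208 209 202 148  77  31  19  12  34  87 117 140 189 206 207]
182 [206 208 207 213 203 151  79  39  32  23  37  91 118 139 192 209 209]
183 [208 205 210 208 205 149  76  44  43  41  51  90 117 139 193 205 206]
184 [210 208 211 213 206 152  81  58  56  59  56  92 116 142 190 210 206]
185 [207 208 208 212 204 148  80  58  58  55  65  97 123 143 190 209 204]
186 [206 211 211 215 205 151  76  55  61  54  68 
[... 416 characters left out ...]
203 156  90  84  92  90  89 150 198 208 210 209 206]
193 [210 211 214 210 200 139  83  74  75  72  76 132 184 211 210 211 207]
194 [210 210 213 207 164 102  60  65  62  53  61  84 140 196 206 211 211]
195 [209 214 212 196 129  74  57  59  61  63  60  57 103 179 207 213 209]
196 [210 215 207 184 120  66  60  61  61  68  60  52  86 163 204 214 211]
197 [209 213 209 181 112  64  63  62  60  66  61  58  80 155 199 208 211]
198 [212 212 213 185 114  63  55  64  62  64  65  56  76 139 195 210 211]
199 [213 216 211 185 113  65  58  61  65  64  61  57  72 138 193 211 214]
200 [214 212 207 175 110  68  58  60  60  64  63  61  70 134 191 214 211]
306
pred tip [[314.2799 190.6387]
 [314.2691 183.0486]]
```

Blade (311.8–316.6) and slot (311.4–317.3) line up. A 1 mm shift up the tool's x centres the blade lengthwise. Inserting slowly.

```bash
python3 -m jog '{"series":[[[0.5,0,0,0,0,0],[0.5,0,2,0,0,0],[0,0,2,0,0,0],[0,0,2,0,0,0],[0,0,2,0,0,0]]]}'
python3 -m jog '{"series":[[[0,0,0.5,0,0,0],[0,0,0,0,0,0],[0,0,0,0,0,0],[0,0,0,0,0,0],[0,0,0,0,0,0]]]}'
python3 -c "
from sel import *
from bench import r
togo(slot+n*.1455,orient(-4)); s=r.sense();print('F along n',s['contact_force']@n, 'tool F',rot(s['tcp_rot']).T@s['contact_force'])"
```

```text
time_s: 14.45
tool_pos: [0.5211, 0.235, 0.2189]
tcp_rot: [-177.2, 35.1, -176.9]
contact_force: [-0.4, -0.0, -0.8]
finger_gap: 0.291
grasp_force: 78.5
time_s: 14.95
tool_pos: [0.5213, 0.235, 0.2188]
tcp_rot: [-177.2, 35.1, -176.9]
contact_force: [-0.4, -0.7, -1.4]
finger_gap: 0.297
grasp_force: 78.5
now [0.5213 0.235  0.2188] [-177.2    35.07 -176.91] J [-35.8  10.6  -4.1 124.7  55.9  28.3   6. ] F [-0.4 -0.7 -1.4]
shift mm [-2.3  0.1 -4.3] turn [ 0.02 -0.06  0.  ]
F along n -0.9135860426512553 tool F [ 1.1929 -0.6385  0.9146]
```

The tip is 4.3 mm below the mouth with no force, so the blade is in the slot. I press on in small steps.

```bash
python3 -m jog '{"series":[[[0,0,1,0,0,0],[0,0,1,0,0,0],[0,0,1,0,0,0],[0,0,0.5,0,0,0],[0,0,0,0,0,0]]]}'
python3 -m jog '{"series":[[[0,0,0.5,0,0,0],[0,0,0.5,0,0,0],[0,0,0.5,0,0,0],[0,0,0.5,0,0,0],[0,0,0,0,0,0]]]}'
python3 -c "
from sel import *
from bench import r
togo(slot+n*.1455,orient(-4)); s=r.sense();print('F along n',s['contact_force']@n, 'tool F',rot(s['tcp_rot']).T@s['contact_force'])"
```

```text
time_s: 15.45
tool_pos: [0.5232, 0.235, 0.216]
tcp_rot: [-177.2, 35.1, -176.9]
contact_force: [-2.6, 0.1, 2.4]
finger_gap: 0.292
grasp_force: 78.9
time_s: 15.95
tool_pos: [0.5245, 0.2349, 0.2143]
tcp_rot: [-177.2, 35.1, -176.9]
contact_force: [-2.7, -0.5, 3.6]
finger_gap: 0.297
grasp_force: 79.1
now [0.5245 0.2349 0.2143] [-177.2    35.07 -176.91] J [-35.8  11.2  -3.8 124.7  56.8  27.8   5.2] F [-2.7 -0.5  3.6]
shift mm [-2.2  0.1 -9.9] turn [ 0.02 -0.06  0.  ]
F along n 4.482824557449647 tool F [ 0.1856 -0.5278 -4.4828]
```

```bash
python3 -m jog '{"series":[[[0,0,0.5,0,0,0],[0,0,0.5,0,0,0],[0,0,0,0,0,0],[0,0,0,0,0,0],[0,0,0,0,0,0]]]}'
python3 - <<'E'
from sel import *
from bench import r
togo(slot+n*.1455,orient(-4)); s=r.sense();print('tool F',rot(s['tcp_rot']).T@s['contact_force'])
v=shoot('wrist','w8'); x,y=proj(v,[slot])[0].round().astype(int)
ys,xs=np.mgrid[y-30:y+31,x-30:x+31]; px=np.c_[xs.ravel(),ys.ravel()]
P=deproj(v,px); g=cv2.cvtColor(v['im'],6)[px[:,1],px[:,0]]; h=(P-slot)@n; q=P-slot-n*h[:,None]; k=(g>150)&(abs(h)<.014)&(np.linalg.norm(q,axis=1)<.021)&(np.linalg.norm(q,axis=1)>.012); print("disc height mm",np.median(h[k])*1000,np.percentile(h[k],[25,75])*1000,k.sum())
E
```

```text
time_s: 16.45
tool_pos: [0.525, 0.235, 0.2135]
tcp_rot: [-177.2, 35.1, -176.9]
contact_force: [-3.7, -1.5, 3.8]
finger_gap: 0.292
grasp_force: 79.2
now [0.525  0.235  0.2135] [-177.2    35.07 -176.9 ] J [-35.8  11.3  -3.8 124.7  57.   27.7   5. ] F [-3.7 -1.5  3.8]
shift mm [ -2.3   0.1 -10.8] turn [ 0.02 -0.06  0.01]
tool F [ 0.8843 -1.5088 -5.2081]
disc height mm -3.491373365685548 [-3.9876 -3.0565] 776
```

The disc depth shows it pressed in about 4 mm. I add a little and turn clockwise.

```bash
python3 -m jog '{"series":[[[0,0,0.3,0,0,0],[0,0,0.3,0,0,3],[0,0,0,0,0,6],[0,0,0,0,0,6],[0,0,0,0,0,6]]]}'
python3 -m jog '{"series":[[[0,0,0,0,0,6],[0,0,0,0,0,6],[0,0,0,0,0,6],[0,0,0,0,0,4],[0,0,0,0,0,0]]]}'
python3 - <<'E'
from sel import *
from bench import r
togo(slot+n*.1455,orient(39)); s=r.sense();print('tool F',rot(s['tcp_rot']).T@s['contact_force'],'M',rot(s['tcp_rot']).T@s['torque'])
v=shoot('wrist','w9'); cv2.imwrite("pics/w9.png",v['im']); x,y=proj(v,[slot])[0].round().astype(int)
ys,xs=np.mgrid[y-34:y+35,x-34:x+35]; px=np.c_[xs.ravel(),ys.ravel()]
P=deproj(v,px); g=cv2.cvtColor(v['im'],6)[px[:,1],px[:,0]]; h=(P-slot)@n; q=P-slot-n*h[:,None]; rr=np.linalg.norm(q,axis=1); k=(g>150)&(abs(h)<.014)&(rr<.021)&(rr>.012); print("disc height mm",np.median(h[k])*1000,k.sum())
R0=orient(0); k=(g<90)&(abs(h+.002)<.008)&(rr<.022)&(rr>.013); l=q@R0; a=np.degrees(np.arctan2(l[:,1]*-1,-l[:,0])); print("dark angles cw",np.histogram(a[k],bins=np.arange(-180,181,20)))
E
```

```text
time_s: 17.0
tool_pos: [0.5254, 0.2348, 0.213]
tcp_rot: [168.2, 33.4, 157.4]
contact_force: [-3.4, -0.7, 4.4]
finger_gap: 0.295
grasp_force: 79.2
time_s: 17.5
tool_pos: [0.5254, 0.2348, 0.213]
tcp_rot: [156.1, 26.6, 133.5]
contact_force: [-2.9, -1.1, 3.8]
finger_gap: 0.298
grasp_force: 79.2
now [0.5254 0.2348 0.213 ] [156.1  26.6 133.5] J [-40.   11.2   1.  124.9  55.8  26.8 -37. ] F [-2.9 -1.1  3.8]
shift mm [ -1.5   1.7 -11.5] turn [-0.04 -0.04  0.03]
tool F [-0.6018 -0.9843 -4.783 ] M [ 0.7526  0.4636 -0.0287]
disc height mm -4.069908992740036 791
dark angles cw (array([0, 0, 0, 0, 0, 0, 0, 0, 0, 0, 0, 0, 0, 0, 0, 0, 0, 0]), array([-180, -160, -140, -120, -100,  -80,  -60,  -40,  -20,    0,   20,
         40,   60,   80,  100,  120,  140,  160,  180]))
```

Tool turned 43° with a resisting moment near the 0.04 N m friction, and the disc is still in by 4 mm. Carrying on to the stop.

```bash
python3 -m jog '{"series":[[[0,0,0,0,0,5],[0,0,0,0,0,6],[0,0,0,0,0,6],[0,0,0,0,0,6],[0,0,0,0,0,6]]]}'
python3 -m jog '{"series":[[[0,0,0,0,0,6],[0,0,0,0,0,6],[0,0,0,0,0,6],[0,0,0,0,0,5],[0,0,0,0,0,0]]]}'
python3 - <<'E'
from sel import *
from bench import r
togo(slot+n*.1455,orient(91)); s=r.sense();print('tool F',rot(s['tcp_rot']).T@s['contact_force'],'M',rot(s['tcp_rot']).T@s['torque'])
E
```

```text
time_s: 18.05
tool_pos: [0.5254, 0.2348, 0.213]
tcp_rot: [146.8, 12.4, 106.4]
contact_force: [-3.8, -1.4, 4.4]
finger_gap: 0.296
grasp_force: 79.3
time_s: 18.55
tool_pos: [0.5254, 0.2348, 0.213]
tcp_rot: [144.8, -0.5, 87.5]
contact_force: [-4.4, -1.4, 3.9]
finger_gap: 0.297
grasp_force: 79.4
now [0.5254 0.2348 0.213 ] [144.83  -0.53  87.46] J [-45.5  11.1   7.2 125.2  54.2  25.7 -87.5] F [-4.4 -1.4  3.9]
shift mm [  0.4   2.2 -11.5] turn [-0.05  0.    0.09]
tool F [-1.566  -1.2758 -5.6644] M [ 0.761  -0.3351 -0.0357]
```

```bash
python3 -m jog '{"series":[[[0,0,0,0,0,3],[0,0,0,0,0,2],[0,0,0,0,0,1],[0,0,0,0,0,0],[0,0,0,0,0,0]]]}'
python3 -c "
from bench import r; from h import *
s=r.sense();print(rot(s['tcp_rot']).T@s['torque'])"
python3 -m jog '{"series":[[[0,0,0,0,0,2],[0,0,0,0,0,2],[0,0,0,0,0,0],[0,0,0,0,0,0],[0,0,0,0,0,0]]]}'
python3 - <<'E'
from sel import *
from bench import r
togo(slot+n*.1455,orient(101)); s=r.sense();print('tool F',rot(s['tcp_rot']).T@s['contact_force'],'M',rot(s['tcp_rot']).T@s['torque'])
E
```

```text
time_s: 19.05
tool_pos: [0.5254, 0.2348, 0.213]
tcp_rot: [145.0, -4.0, 82.5]
contact_force: [-3.8, 0.0, 4.9]
finger_gap: 0.294
grasp_force: 79.4
[ 0.65299133 -0.40405471 -0.07732868]
time_s: 19.55
tool_pos: [0.5254, 0.2348, 0.213]
tcp_rot: [145.3, -6.3, 79.2]
contact_force: [-3.0, -1.1, 5.8]
finger_gap: 0.293
grasp_force: 79.4
now [0.5254 0.2348 0.213 ] [145.33  -6.29  79.22] J [-46.5  11.1   8.4 125.2  53.8  25.5 -97.3] F [-3.  -1.1  5.8]
shift mm [  0.8   2.1 -11.5] turn [-0.06  0.    0.04]
tool F [-0.9528  1.1077 -6.4311] M [ 0.4996 -0.4972 -0.0571]
```

```bash
python3 -m jog '{"series":[[[0,0,0,0,0,1.5],[0,0,0,0,0,1.5],[0,0,0,0,0,0],[0,0,0,0,0,0],[0,0,0,0,0,0]]]}' >/dev/null
cat > ang.py <<'E'
from sel import *
from bench import r
import sys
s=r.sense();A=rot(s['tcp_rot']);print('tool F',A.T@s['contact_force'],'M',A.T@s['torque'])
v=shoot('wrist',sys.argv[1]); H=float(sys.argv[2])
x,y=proj(v,[slot])[0].round().astype(int)
ys,xs=np.mgrid[max(0,y-40):y+41,x-40:x+41]; px=np.c_[xs.ravel(),ys.ravel()]
g=cv2.cvtColor(v['im'],6)[px[:,1],px[:,0]]; P=deproj(v,px); h=(P-slot)@n; q=P-slot-n*h[:,None]; rr=np.linalg.norm(q,axis=1); k=(g>150)&(abs(h)<.014)&(rr<.021)&(rr>.012); print("disc height mm",np.median(h[k])*1000,k.sum())
# pointer: dark pixels, cast on disc top plane
c=slot+orient(-4)@[.001,0,0]; q=plane(v,px,c+n*H,n)-c-n*H; l=q@orient(0); a=np.degrees(np.arctan2(-l[:,1],-l[:,0])); rr=np.linalg.norm(l,axis=1)
for lo,hi in((.0135,.0165),(.0165,.0195),(.0195,.022)):
    k=(g<75)&(rr>lo)&(rr<hi); print(lo,np.histogram(a[k],bins=np.arange(-180,181,15))[0])
cv2.imwrite("pics/%s.png"%sys.argv[1],cv2.resize(v['im'][max(0,y-50):y+50,x-65:x+65],None,fx=6,fy=6,interpolation=2))
E
python3 ang.py w10 -.004
```

```text
tool F [-1.5974  0.1749 -6.2421] M [ 0.3727 -0.6128 -0.0728]
disc height mm -4.081095532125743 823
0.0135 [ 0  0  0  0  0  0  0  0  0  0  0  0  0  0  0  0  5 14 14 17 13  5  0  0]
0.0165 [ 0  0  0  0  0  0  0  0  0  0  0  0  0  0  0  0 12 17 16 17 17 13  0  0]
0.0195 [ 0  0  0  0  0  0  0  0  0  0  0  0  0  0  0  0 15 16 15 14 15 16  0  0]
```

No dark pointer remains near 0°, so it now lies under the tool's side, meaning the selector has turned with the blade to about its stop. I ease the blade back within the slot's play, then withdraw along the axis.

```bash
python3 -m jog '{"series":[[[0,0,0,0,0,-3],[0,0,0,0,0,-3],[0,0,0,0,0,-2],[0,0,-1,0,0,0],[0,0,-1,0,0,0]]]}'
python3 -m jog '{"series":[[[0,0,-1.5,0,0,0],[0,0,-1.5,0,0,0],[0,0,-1.5,0,0,0],[0,0,-1,0,0,0],[0,0,0,0,0,0]]]}'
python3 ang.py w11 0
```

```text
time_s: 20.6
tool_pos: [0.5241, 0.2352, 0.2146]
tcp_rot: [145.0, -3.5, 83.3]
contact_force: [-2.7, -0.2, 4.2]
finger_gap: 0.297
grasp_force: 79.4
time_s: 21.1
tool_pos: [0.5209, 0.2348, 0.2188]
tcp_rot: [145.0, -3.4, 83.3]
contact_force: [0.4, -0.0, -1.0]
finger_gap: 0.291
grasp_force: 78.6
tool F [-0.0449 -0.2288  1.0245] M [ 0.8038 -0.0366 -0.0349]
disc height mm 0.11637078935900178 806
0.0135 [ 0  0  0  0  0  0  0  0  0  0  0  0  0  0  0  0  5 13 13 14  6  0  0  0]
0.0165 [ 0  0  0  0  0  0  0  0  0  0  0  0  0  0  0  1 15 18 15 16 14  2  0  0]
0.0195 [ 0  0  0  0  0  0  0  0  0  0  0  0  0  0  0  4 16 14 19 16 15  5  0  0]
```

The disc has sprung fully out (height 0.1 mm, no force). I withdraw well clear and check the pointer.

```bash
python3 -m jog '{"series":[[[0,0,-4,0,0,0],[0,0,-10,0,0,0],[0,0,-15,0,0,0],[0,0,-20,0,0,0],[0,0,-20,0,0,0]]]}'
python3 -m jog '{"series":[[[0,0,-15,0,0,0],[0,0,-10,0,0,0],[0,0,0,0,0,0],[0,0,0,0,0,0],[0,0,0,0,0,0]]]}' | head -2
python3 ang.py w12 0; python3 -c "
from h import *
from bench import r
togo([.5,.2,.3],rot([180,0,97]))"
```

```text
time_s: 21.65
tool_pos: [0.4804, 0.2362, 0.2764]
tcp_rot: [145.0, -3.5, 83.3]
contact_force: [-0.1, -0.2, -1.8]
finger_gap: 0.302
grasp_force: 78.6
time_s: 22.15
tool_pos: [0.4669, 0.2363, 0.2952]
tool F [ 0.058  -0.5081  0.4305] M [ 0.7558 -0.0841  0.0376]
disc height mm 0.2147182994928341 642
0.0135 [0 0 0 0 0 0 0 0 0 0 0 0 0 0 0 0 0 0 6 0 0 0 0 0]
0.0165 [0 0 0 0 0 0 0 0 0 0 0 0 0 0 0 0 0 0 9 0 0 0 0 0]
0.0195 [0 0 0 0 0 0 0 0 0 0 0 0 0 0 0 0 0 0 7 0 0 0 0 0]
now [0.467  0.2363 0.2951] [145.04  -3.39  83.26] J [-48.1  -0.    3.4 124.6  42.9  37.9 -83. ] F [ 0.2 -0.5 -1.6]
shift mm [-31.8  34.3  15.7] turn [ 35.18   0.92 -14.34]
```

View pics/w12.png

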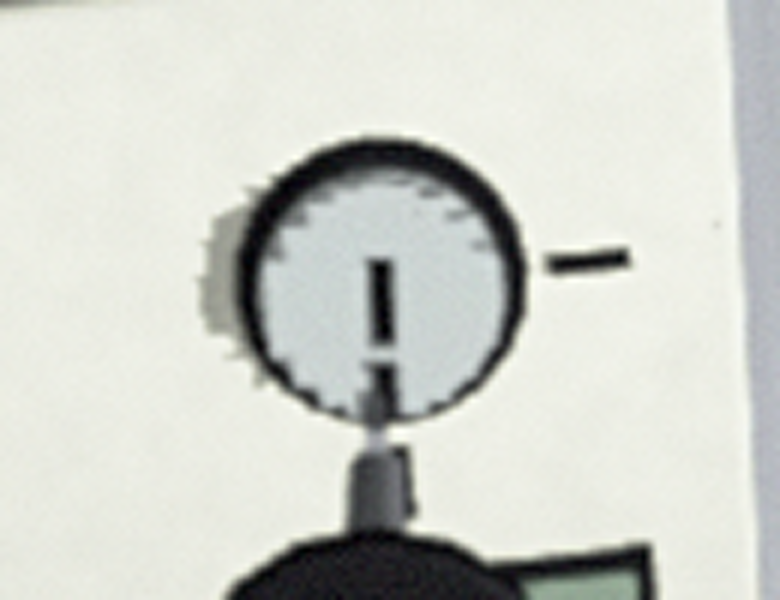

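The picture shows the pointer at zoom (380,390), turned straight towards the second bar at (405,480), with the disc out; it is locked at the second notch. I return to the stand.

```bash
python3 -m jog '{"series":[[[0,0,-4,7,0.2,-2.8],[0,0,-4,7,0.2,-2.8],[0,0,-4,7,0.2,-2.9],[0,0,-4,7,0.2,-2.9],[0,0,-4,7.2,0.2,-2.9]]]}'
python3 -m jog '{"series":[[[-20,5,0,0,0,0],[-38,9,0,0,0,0],[-40,10,0,0,0,0],[-40,10,0,0,0,0],[-40,10,0,0,0,0]]]}'
python3 -m jog '{"series":[[[-40,10,0,0,0,0],[-40,10,0,0,0,0],[-40,10,0,0,0,0],[-35,8,0,0,0,0],[-15,4,0,0,0,0]]]}'
python3 -m jog '{"series":[[[0,0,0,0,0,0],[0,0,0,0,0,0],[0,0,0,0,0,0],[0,0,0,0,0,0],[0,0,0,0,0,0]]]}' |head -1
python3 -c "
from h import *
togo([.6013,-.1327,.306],rot([180,0,96.4]))"
```

```text
time_s: 22.7
tool_pos: [0.4607, 0.2346, 0.3119]
tcp_rot: [176.9, 0.3, 95.4]
contact_force: [-0.2, 0.1, -1.8]
finger_gap: 0.295
grasp_force: 78.6
time_s: 23.2
tool_pos: [0.5212, 0.0597, 0.3147]
tcp_rot: [176.7, 0.4, 95.3]
contact_force: [0.6, -0.3, -0.5]
finger_gap: 0.293
grasp_force: 78.9
time_s: 23.7
tool_pos: [0.5784, -0.1088, 0.3182]
tcp_rot: [176.7, 0.5, 95.0]
contact_force: [-0.5, -0.3, -0.9]
finger_gap: 0.297
grasp_force: 78.9
time_s: 24.2
now [ 0.5782 -0.1027  0.319 ] [176.61   0.34  95.41] J [-13.1  14.5  23.8  98.7  -7.   64.9  18.1] F [-0.3 -0.2 -0.2]
shift mm [-32.   19.4  14.4] turn [ 3.39  0.37 -0.98]
```

```bash
python3 -m jog '{"series":[[[-6,4,1,1,0.1,-0.3],[-8,5,2,1,0.1,-0.3],[-8,5,2,1,0.1,-0.3],[-6,4,2,0.4,0.1,-0.1],[-4,2,2,0,0,0]]]}'
python3 -m jog '{"series":[[[0,0,0,0,0,0],[0,0,0,0,0,0],[0,0,0,0,0,0],[0,0,0,0,0,0],[0,0,0,0,0,0]]]}' |head -1
python3 - <<'E'
from h import *
np.set_printoptions(precision=4,suppress=True)
togo([.6013,-.1327,.306],rot([180,0,96.4]))
v=shoot('wrist','w13')
# plate outline again
ys,xs=np.mgrid[0:300,0:640]; px=np.c_[xs.ravel(),ys.ravel()];P=deproj(v,px); g=cv2.cvtColor(v['im'],6)[px[:,1],px[:,0]]
k=(abs(P[:,2]-.105)<.005)&(g>120)&(v['d'][px[:,1],px[:,0]]>0)&(abs(P[:,0]-.59)<.08)&(abs(P[:,1]+.186)<.12); q=P[k]; rc=cv2.minAreaRect((q[:,:2]*1000).astype(np.float32)); print(rc,q.mean(0),k.sum())
# hole seen through: pixels whose depth point lies well below plate near hole_a
c=np.array([.601,-.1325,.105]); Q=plane(v,px,c,np.array([0,0,1.])); near=(np.abs(Q[:,:2]-c[:2])<.02).all(1)
hole=near&(P[:,2]<.099)&(v['d'][px[:,1],px[:,0]]>0); print("hole",hole.sum(), cv2.minAreaRect((Q[hole][:,:2]*1000).astype(np.float32)) if hole.sum()>3 else "")
from bench import r; s=r.sense(); T=rot(s['tcp_rot']); print("tip axis at plate", s['tool_pos']+T@[0,0,.1455], proj(v,[s['tool_pos']+T@[0,0,.1455],c]))
E
```

```text
time_s: 24.7
tool_pos: [0.6023, -0.1347, 0.3099]
tcp_rot: [-179.9, 0.0, 96.3]
contact_force: [0.7, 0.2, -1.0]
finger_gap: 0.29
grasp_force: 78.9
time_s: 25.2
now [ 0.6015 -0.1333  0.3109] [179.99  -0.02  96.34] J [-9.7 19.5 24.3 93.3 -8.5 69.  22.8] F [ 0.5 -0.4 -1.3]
shift mm [ 0.6 -0.1  4.9] turn [ 0.01 -0.02 -0.06]
((587.8766479492188, -184.9912872314453), (189.5532684326172, 70.30174255371094), 76.87273406982422) [ 0.5887 -0.1483  0.1065] 5651
hole 335 ((600.0516967773438, -131.27027893066406), (19.467546463012695, 20.182714462280273), 77.16541290283203)
tip axis at plate [ 0.6015 -0.1333  0.1654] [[314.6118 192.3221]
 [314.2254 174.4193]]
```

Hole measured at (0.600,−0.131), 20 mm square, and the blade is about 2 mm off its centre. I correct and lower.

```bash
python3 -m jog '{"series":[[[1.5,-1,10,0,0,0],[0,0,15,0,0,0],[0,0,15,0,0,0],[0,0,15,0,0,0],[0,0,10,0,0,0]]]}'
python3 -m jog '{"series":[[[0,0,12,0,0,0],[0,0,15,0,0,0],[0,0,15,0,0,0],[0,0,15,0,0,0],[0,0,10,0,0,0]]]}'
python3 -m jog '{"series":[[[0,0,6,0,0,0],[0,0,5,0,0,0],[0,0,3,0,0,0],[0,0,0,0,0,0],[0,0,0,0,0,0]]]}'
python3 -c "
from h import *
togo([.6005,-.1317,.1605],rot([180,0,96.4]))"
```

```text
time_s: 25.75
tool_pos: [0.5997, -0.1319, 0.2436]
tcp_rot: [-179.8, -0.0, 96.3]
contact_force: [1.3, 0.3, -1.4]
finger_gap: 0.292
grasp_force: 78.9
time_s: 26.25
tool_pos: [0.5998, -0.132, 0.1768]
tcp_rot: [-179.9, -0.0, 96.3]
contact_force: [0.2, -0.7, -0.4]
finger_gap: 0.294
grasp_force: 78.9
time_s: 26.75
tool_pos: [0.6006, -0.1323, 0.1651]
tcp_rot: [180.0, 0.0, 96.3]
contact_force: [-0.5, -0.8, 0.1]
finger_gap: 0.291
grasp_force: 78.9
now [ 0.6006 -0.1323  0.1651] [179.97   0.    96.32] J [ -7.7  27.2  22.  102.6 -12.5  52.5  26. ] F [-0.5 -0.8  0.1]
shift mm [ 0.6 -0.1  4.6] turn [ 0.03  0.   -0.08]
```

```bash
python3 -m jog '{"series":[[[0,0,1.5,0,0,0],[0,0,1.5,0,0,0],[0,0,1,0,0,0],[0,0,0,0,0,0],[0,0,0,0,0,0]]]}'
python3 -m jog '{"series":[[[0,0,0.5,0,0,0],[0,0,0,0,0,0],[0,0,0,0,0,0],[0,0,0,0,0,0],[0,0,0,0,0,0]]]}'
```

```text
time_s: 27.25
tool_pos: [0.6004, -0.1322, 0.1607]
tcp_rot: [-180.0, -0.0, 96.3]
contact_force: [0.4, 0.4, -0.5]
finger_gap: 0.293
grasp_force: 79.3
time_s: 27.75
tool_pos: [0.6004, -0.1322, 0.1606]
tcp_rot: [-180.0, -0.0, 96.3]
contact_force: [-1.5, 1.0, 5.9]
finger_gap: 0.291
grasp_force: 79.4
```

Flange seated: 5.9 N at the same height as when it was grasped. Open and go up.

```bash
python3 -m jog '{"series":[[[0,0,0,0,0,0],[0,0,0,0,0,0],[0,0,0,0,0,0],[0,0,0,0,0,0],[0,0,0,0,0,0]]]}' 1
python3 -m jog '{"series":[[[0,0,0,0,0,0],[0,0,0,0,0,0],[0,0,-3,0,0,0],[0,0,-6,0,0,0],[0,0,-10,0,0,0]]]}'
python3 -m jog '{"series":[[[0,0,-20,0,0,0],[0,0,-25,0,0,0],[0,0,-25,0,0,0],[0,0,-25,0,0,0],[0,0,-20,0,0,0]]]}'
python3 -m jog '{"series":[[[40,0,-5,0,0,0],[30,0,0,0,0,0],[0,0,0,0,0,0],[0,0,0,0,0,0],[0,0,0,0,0,0]]]}'
python3 - <<'E'
from h import *
np.set_printoptions(precision=4,suppress=True)
for n in("wrist","side","scene"):
    v=shoot(n,"f"+n); g=cv2.cvtColor(v['im'],6)
    x,y=proj(v,[[.601,-.132,.198]])[0].round().astype(int); print(n,x,y)
    ys,xs=np.mgrid[max(0,y-25):min(400,y+26),x-25:x+26]; px=np.c_[xs.ravel(),ys.ravel()]; P=deproj(v,px)
    k=(abs(P[:,2]-.198)<.008)&(np.hypot(P[:,0]-.601,P[:,1]+.132)<.02); print("top",k.sum(),P[k].mean(0),np.percentile(P[k][:,2],95))
    k=(P[:,2]>.102)&(P[:,2]<.117)&(g[px[:,1],px[:,0]]<80)&(np.hypot(P[:,0]-.601,P[:,1]+.132)<.03); print("flange",k.sum(),P[k].mean(0) if k.sum() else "")
E
```

```text
time_s: 28.25
tool_pos: [0.6003, -0.1322, 0.16]
tcp_rot: [-180.0, -0.0, 96.3]
contact_force: [-0.4, -0.3, 0.9]
finger_gap: 1.006
grasp_force: 0.0
time_s: 28.75
tool_pos: [0.6001, -0.1321, 0.1794]
tcp_rot: [-179.9, -0.0, 96.3]
contact_force: [0.3, 0.5, 0.2]
finger_gap: 1.001
grasp_force: 0.0
time_s: 29.25
tool_pos: [0.6008, -0.1325, 0.2969]
tcp_rot: [179.9, 0.0, 96.3]
contact_force: [0.4, 0.3, 0.4]
finger_gap: 0.998
grasp_force: 0.0
time_s: 29.75
tool_pos: [0.5927, -0.0641, 0.2997]
tcp_rot: [180.0, 0.0, 96.2]
contact_force: [0.5, -1.3, 0.1]
finger_gap: 1.004
grasp_force: 0.0
wrist 316 286
top 861 [ 0.5997 -0.127   0.1972] 0.200201790610883
flange 0 
side 364 198
top 90 [ 0.5972 -0.1341  0.1961] 0.20007383576779844
flange 12 [ 0.5865 -0.1262  0.1131]
scene 276 163
top 66 [ 0.6035 -0.1292  0.1955] 0.19863857287044123
flange 41 [ 0.6046 -0.1215  0.1104]
```

The screwdriver stands upright in its hole, top at about 0.199 m over (0.600,−0.131), and the robot is clear of everything.

```bash
python3 -c "
from bench import r
print(r.hand_in())"
```

```text
the job is handed in; nothing more can be done
None
```

The selector is turned to its second notch and sprung out, the screwdriver hangs upright in its hole again, and the job was handed in at about 30 s; the hand-in gave no verdict.

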